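Release and take off the grating plate

ROBOT

A 7-joint arm with a two-finger parallel gripper is mounted at the origin on a cart in front of the work surface, level with it; the furniture and walls round the work are solid. World frame = base frame: x ahead of the robot, y to its left, z up, the work surface at z = 0. Lengths are in m, angles in rad, forces in N, time in s.
With the tool pointing down it reaches from about 0.35 to 0.9 m from the base axis. Payload 8.1 kg.
Tool frame: the origin (TCP) lies between the finger pads; the fingertips stand 17 mm ahead of it and the grasp point (between the pads) lies 2 mm behind it; z points along the fingers, y is the direction in which the jaws open and shut (so a half turn about z gives the same grasp; the last joint's range is limited). The gripper opens to 92 mm and grips with 3 to 60 N. Pads are 19 mm wide; open, the fingers measure 130 mm over their backs; the gripper's body (75 mm by 190 mm) begins 47 mm behind the grasp point.
Start: joints at [1.056, 0.434, 0.025, 1.573, -0.012, 1.134, -0.075], TCP at [0.25, -0.573, 0.244] pointing down, gripper open.
Joint ranges: [-2.62, 2.62], [-0.44, 2.09], [-1.27, 1.32], [0.08, 2.57], [-1.32, 4.46], [0.12, 2], [-2.74, 2.74]. Speed limits (rad/s): [2.22, 2.22, 3.01, 3.01, 3.14, 3.14, 3.14].

INTERFACE

Orientations are given as a rotation vector (axis times angle).
In Python, from cell import arm gives the robot as it stands. The module is installed in compiled form; this text tells all that it offers.
- The arm moves only by the shell command python3 -m crank 'ROWS' [FORCE]. ROWS is JSON, a list of rows, each a list of 5 numbers: the opening, from 0 (shut) to 1 (fully open), then the shift along the world's x, y, z normalised to -1 to 1, where 1 is 40 cm, then the turn about the world's z normalised to -1 to 1, where 1 is 60 degrees. In form: [[fingers, tx, ty, tz, twist], ...]. A call has exactly 8 rows; each row shifts and turns the commanded pose from where the row before left it; what a row does not reach is not made up. A row lasts 1/12 s, in which the tool goes at most 41.7 mm and 7.16 degrees, less where a joint would pass 70% of its speed; a pose out of reach is approached as far as the arm can. A call with a number of a shift or a turn outside -1 to 1 is refused whole. A call with a gripper value outside its range is refused whole. The fingers move at their own pace and stop on an object; FORCE is the grip in N (left out, the last holds). Time passes only in rows, so rows that do not move let the fingers close, or fill a call up. It gives the time, the measured TCP pose, the force and the opening at its end, in the units of the state.
- arm.observe(): the state, without advancing time (a new reading comes with each control period).
- arm.get_image(name): name is "scene" or "side" or "wrist"; returns the picture (384x512x3 uint8, red, green, blue); there is no depth.
- arm.get_calibration(name): a dict with "intrinsics" (3x3 intrinsics, pixels), "distortion" ([k1, k2, p1, p2, k3] as OpenCV has them; the pictures are not rectified), "extrinsics" (4x4, takes a point from camera to world coordinates). Camera axes: x right, y down, z forward; pixel columns grow to the right and rows downward; lengths in m; the calibration is good to about 2 mm. A picture is of the moment at which its call begins: read the wrist's pose just before it. get_calibration takes no time and is no camera call; for the wrist camera it gives the pose at the moment of the call.
- arm.sign_off(): hands the job in, once; it reports no verdict.
The state is a dict: "clock": time; "joints": joint angles; "dq": joint speeds; "joint_efforts": joint torques, N m; "position": TCP position; "ee_rot": TCP orientation; "force": force on the tool from outside, world axes, zero at the start; "ft_torque": the same for the moment, N m; "width": opening from 0.0 (shut) to 1.0 (fully open).
Only numpy, scipy, OpenCV 4.12 (cv2) and the standard library are available. Lean on these libraries where they do the work, as an engineer would, in place of code of your own. Each camera call takes 0.05 s, during which the arm holds its last target.

TASK

Take the steel grating plate off the sloping grater and lay it flat on the dark draining mat for washing, handle up and wholly on the mat; set it down, do not drop it. The red bar knob that clamps it has a left-hand thread, so it loosens clockwise: feel that it gives that way, never screw it tight, turn it until its collar stands clear of the plate and leave it loose. Then slide the plate by its handle sideways, away from the knob, off the screw, and leave the mug, the coffee jar and the jug where they stand.

Things in the scene. Friction and masses are not known exactly. Their poses are not given: they have to be found in the camera images.
- machine: white grater machine, fixed to the worktop, 150 deep x 200 wide x 131 mm high at its rear edge (knob and handle stand higher); origin: centre of its underside; x towards its rear, y to its left, z up. Its top is a bed that slopes down to its front.
- bed: the machine's sloping bed, 124 (x) x 200 (y) mm, fixed; origin: centre of its upper face, 100 mm over the worktop; x points up the slope, y along the bed (level), z out of the bed, leaning 30 degrees from vertical towards the machine's front. A lip along its lower edge stands 6 mm above the bed and the plate leans on it; nothing stops the plate sideways.
- screw (a point): foot of the fixed steel screw that carries the knob: on the bed's face at bed x = 0, y = -50 mm; axes as the bed's. The screw, 14 mm in diameter, stands 34 mm along z. The collar under the knob, 29 mm in diameter, reaches into the plate's hole when tight; above a knob angle of about 1.7 rad it is clear of the plate's top.
- knob (a joint): angle (rad) of the red bar knob. 0 = screwed hard against its tight stop; it starts snug at 0.15 to 0.4. Grows when turned clockwise as seen looking down on the bed: left-hand thread, this loosens. Rises 4 mm along bed z per rad, cannot come off; end stop at 3.0. Turning takes about 0.15 N m. Anticlockwise it soon jams; below 0.04 counts as screwed tight.
- knob_grip (a point): point on the knob's axis 40 mm above the bed at knob angle 0 (rises with the knob), at the height to grip. The knob is a red bar 60 mm long (along this point's x), 14 mm thick (along y), 41 mm tall, its top 16 mm above this point; z is bed z. Under the bar is a round red flange of 48 mm diameter, its top 25 mm below this point.
- plate: loose steel grating plate 100 (x) x 170 (y) x 8 mm (z), 0.22 kg; origin: centre of its underside. It starts on the bed, origin and axes at the bed's (to 2 mm). Keyhole notch: a 34 mm square hole centred at y = -50 mm and from it a 20 mm wide slot to the -y end; so with the knob loose it slides off along its +y, clear of screw and knob after about 65 mm, then lifts.
- plate_handle (a point): centre of the plate's black bar handle: bar 52 mm long along plate y, 12 mm thick along plate x, 14 mm tall, on two posts; this point is at y = +36 mm, 38 mm above the plate's underside (30 mm above its top). Axes as the plate's.
- mat: dark ribbed draining mat, fixed, 250 (x) x 190 (y) x 6 mm; origin: centre of its underside on the worktop; z up.
- mug: teal mug, 68 x 99 x 73 mm, bystander; origin: centre of underside
- coffee_jar: glass jar of coffee with wooden lid, 66 mm wide, 106 mm high, bystander; origin: centre of underside
- jug: small brown jug, 62 x 90 x 93 mm, bystander; origin: centre of underside
There are look-alikes about, which are no part of the job. Several things have the shape of the plate; the one meant has the colours described above.

How it is judged:
On the way, in this order (a step that is already met when the one before it is completed fails the run):
1. the knob is turned clockwise until its collar is clear of the plate, the plate still in its seat (value of joint knob above 1.6 rad and distance between plate and bed below 0.03 m), for 0.1 s.
2. the plate is off the machine (distance between plate and bed above 0.1 m), for 0.1 s.
At the end, for the whole second after the job is handed in: The plate lies at rest, flat (within 0.1 rad) with its handle up on the mat, its centre within 80 mm (mat x) and 60 mm (mat y) of the mat's centre and its underside less than 12 mm above the worktop; the knob is left loose (above 1.4 rad) (y of plate in the frame of mat between -0.06 and 0.06 m and x of plate in the frame of mat between -0.08 and 0.08 m and height (world z) of plate below 0.012 m and angle between plate's own z axis and vertical below 0.1 rad and linear speed of plate below 0.02 m/s and value of joint knob above 1.4 rad); the robot touches nothing.
It fails at once if the knob is screwed tight (below 0.04 rad) (value of joint knob below 0.04 rad).
It fails at once if the plate is dropped (falls faster than 0.6 m/s out of the fingers) (linear speed of plate above 0.6 m/s and contact force between the fingers and plate below 0.1 N).
It fails at once if the mug, the coffee jar or the jug is moved by more than 30 mm (distance of any of mug, coffee_jar, jug from where it was at the start of the episode above 0.03 m).
It also fails if it takes over 72 s, if anything falls off the work surface, if the arm or the gripper's body presses on something with over 40 N, if the wrist force passes 120 N, or if a joint passes its speed limit or range.

## Working session

There is one attempt and no reset: what is moved stays moved. The work goes in short steps, Python scripts to look and compute and a shell command to move; the robot and the scene stay as the last step left them, time stands still between calls to the robot, and variables do not carry over. Pictures are saved under pics/ and viewed, and the job is handed in when it is done.

```bash
mkdir -p pics
cat > h.py <<'E'
import numpy as np, cv2
from cell import arm
def snap(n,f):
    im=arm.get_image(n); cv2.imwrite('pics/'+f,im[:,:,::-1]); return im
def ray(n,px,c=None):
    c=c or arm.get_calibration(n)
    K=np.array(c['intrinsics']);D=np.array(c['distortion']);E=np.array(c['extrinsics'])
    p=cv2.undistortPoints(np.array([[px]],float),K,D)[0,0]
    d=E[:3,:3]@np.array([p[0],p[1],1]);return E[:3,3],d/np.linalg.norm(d)
def onz(n,px,z):
    o,d=ray(n,px);return o+d*(z-o[2])/d[2]
def proj(n,P):
    c=arm.get_calibration(n);K=np.array(c['intrinsics']);D=np.array(c['distortion']);E=np.linalg.inv(np.array(c['extrinsics']))
    r,_=cv2.Rodrigues(E[:3,:3]);return cv2.projectPoints(np.array(P,float).reshape(-1,1,3),r,E[:3,3],K,D)[0].reshape(-1,2)
def tri(a,b):
    A=[];B=[]
    for n,p in (a,b):
        o,d=ray(n,p);M=np.eye(3)-np.outer(d,d);A.append(M);B.append(M@o)
    x=np.linalg.solve(sum(A),sum(B));return x,[np.linalg.norm(A[i]@x-B[i]) for i in (0,1)]
E
python3 - <<'E'
from h import *
for n in('scene','side','wrist'):snap(n,n+'0.png');print(n,np.round(arm.get_calibration(n)['extrinsics'],3).tolist())
print(arm.observe())
E
```

```text
scene [[-0.858, -0.325, 0.397, -0.107], [-0.513, 0.526, -0.678, 1.099], [0.012, -0.786, -0.618, 1.083], [0.0, 0.0, 0.0, 1.0]]
side [[0.992, -0.084, 0.098, 0.357], [-0.129, -0.629, 0.767, -1.288], [-0.003, -0.773, -0.634, 1.18], [0.0, 0.0, 0.0, 1.0]]
wrist [[0.4, -0.886, -0.234, 0.312], [-0.917, -0.387, -0.1, -0.544], [-0.002, 0.254, -0.967, 0.384], [0.0, 0.0, 0.0, 1.0]]
{'clock': 0.15, 'joints': array([ 1.05637666,  0.43505079,  0.02498271,  1.57387577, -0.01161954,
        1.13400345, -0.07512373]), 'dq': array([-0.00233153, -0.00173816, -0.00047354, -0.00296231,  0.00022914,
        0.000718  ,  0.0019335 ]), 'joint_efforts': array([ 1.85381788e-03, -6.68262577e+01,  9.85945165e-01, -3.14688098e+01,
       -6.05634903e-02,  3.94553994e-02,  2.36853587e-06]), 'position': array([ 0.24998718, -0.57242901,  0.24313764]), 'ee_rot': array([-3.07414270e+00, -6.41922938e-01,  5.27397468e-04]), 'force': array([0.62565915, 0.59457815, 0.09267036]), 'ft_torque': array([-0.04428773, -0.00929546,  0.03141959]), 'width': 0.998525786030013}
```

View pics/scene0.png

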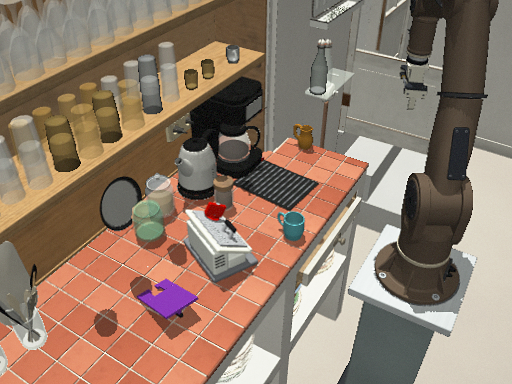

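View pics/side0.png

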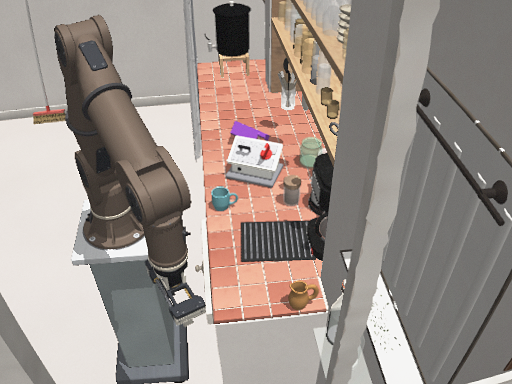

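View pics/wrist0.png

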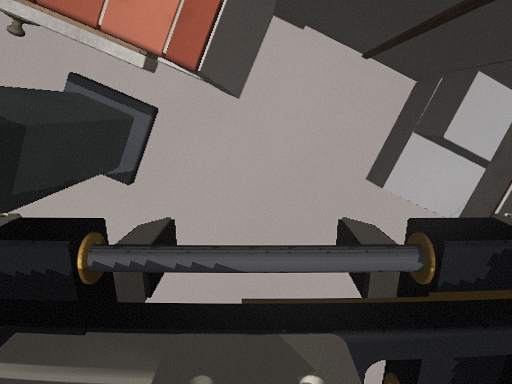

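Run:
```python
import cv2
a=cv2.imread('pics/scene0.png')[150:330,110:330];cv2.imwrite('pics/c1.png',cv2.resize(a,None,fx=3.3,fy=3.3,interpolation=cv2.INTER_CUBIC))
a=cv2.imread('pics/side0.png')[110:310,190:340];cv2.imwrite('pics/c2.png',cv2.resize(a,None,fx=3,fy=3,interpolation=cv2.INTER_CUBIC))
a=cv2.imread('pics/side0.png')[130:190,220:290];cv2.imwrite('pics/c3.png',cv2.resize(a,None,fx=8,fy=8,interpolation=cv2.INTER_CUBIC))
```

```text
(no output)
```

View pics/c1.png

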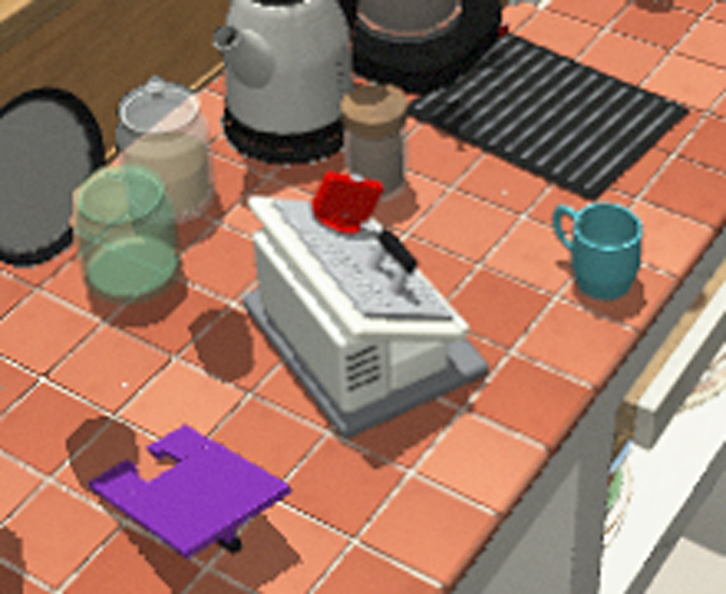

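View pics/c2.png

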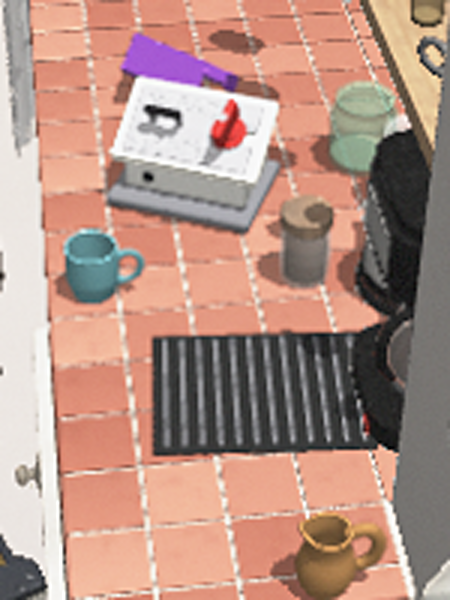

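View pics/c3.png

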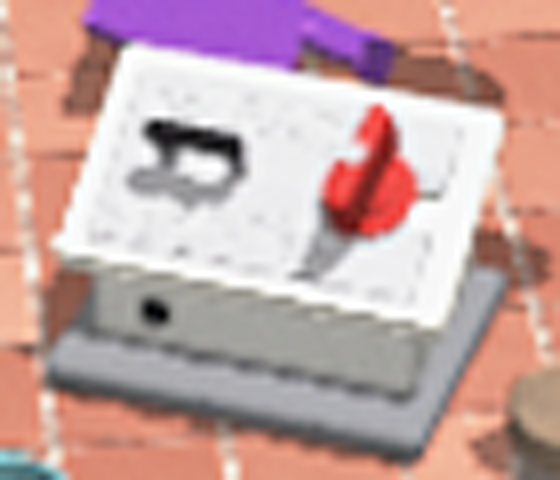

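Run:
```python
from h import *
# bed: high edge at z .131, low edge .069
c={'TL':(236,135.6,.131),'TR':(282.75,144.4,.131),'BR':(274.4,171.3,.075),'BL':(227.5,160.6,.075)}
for k,(u,v,z) in c.items(): print(k,onz('side',(u,v),z).round(4))
for k,p in {'matTL':(152,338),'matTR':(355,333),'matBL':(154,454),'matBR':(372,448)}.items(): print(k,onz('side',(190+p[0]/3,110+p[1]/3),.006).round(4))
for k,p in {'matL':(413,105),'matT':(507,40),'matR':(686,110),'matB':(592,195)}.items(): print(k,onz('scene',(110+p[0]/3.3,150+p[1]/3.3),.006).round(4))
def im(n):return cv2.imread('pics/%s0.png'%n)
# red blobs
for n in('scene','side'):
  a=im(n).astype(int);m=((a[:,:,2]>130)&(a[:,:,1]<50)&(a[:,:,0]<60)).astype('uint8');k,l,s,ce=cv2.connectedComponentsWithStats(m)
  for i in range(1,k):
    if s[i,4]>20:print(n,'red',s[i],ce[i].round(1))
c3=lambda u,v:(220+u/8,130+v/8)
c1=lambda u,v:(110+u/3.3,150+v/3.3)
print('handle ctr tri',tri(('side',c3(193,140)),('scene',c1(397,250))))
print('mug',onz('side',(190+92/3,110+295/3),0),'jar',onz('side',(190+305/3,110+280/3),0),'jug',onz('side',(190+330/3,110+590/3),0))
```

```text
TL [0.4737 0.3246 0.131 ]
TR [0.6498 0.2371 0.131 ]
BR [0.6026 0.1417 0.075 ]
BL [0.4299 0.2352 0.075 ]
matTL [ 0.4511 -0.0526  0.006 ]
matTR [ 0.6934 -0.0765  0.006 ]
matBL [ 0.4344 -0.237   0.006 ]
matBR [ 0.6737 -0.2607  0.006 ]
matL [ 0.6841 -0.0785  0.006 ]
matT [ 0.66   -0.2372  0.006 ]
matR [ 0.4289 -0.2259  0.006 ]
matB [ 0.4485 -0.0476  0.006 ]
scene red [205 202  21  19 112] [212.5 209.8]
handle ctr tri (array([0.49523056, 0.23584957, 0.12981468]), [np.float64(0.0022347571536908807), np.float64(0.0022347571536909393)])
mug [0.38550389 0.04053166 0.        ] jar [0.65293202 0.0334017  0.        ] jug [ 0.59193502 -0.43929221  0.        ]
```

The candidates are:
- The white/steel plate on the white grater, side pixel (253,155) and scene pixel (222,228), with a black handle and red knob. This is the one I choose.
- The purple plate-shaped piece, side (250,132) and scene (168,298). This is a look-alike lying on the worktop.

The crops confirm it: steel plate on the slope, red bar knob, black handle. The handle's triangulated position agrees with the bed estimate to about 3 mm. I'll move above the machine for a close look.

```bash
python3 -m crank '[[1,0.03,0.08,0.03,0.117],[1,0.035,0.09,0.025,0.117],[1,0.035,0.09,0.022,0.117],[1,0.035,0.09,0.022,0.117],[1,0.035,0.09,0.022,0.117],[1,0.035,0.09,0.022,0.117],[1,0.035,0.09,0.022,0.117],[1,0.035,0.09,0.022,0.117]]'; python3 -m crank '[[1,0.035,0.09,0.022,0.117],[1,0.035,0.09,0.022,0.117],[1,0.035,0.09,0.022,0.117],[1,0.035,0.09,0.022,0.117],[1,0.035,0.09,0.022,0.117],[1,0.035,0.09,0.022,0.117],[1,0,0,0,0.117],[1,0,0,0,0.117]]'
python3 - <<'E'
from h import *
snap('wrist','w1.png');o=arm.observe();print(o['position'],o['joints'],o['force'])
print(np.round(arm.get_calibration('wrist')['extrinsics'],3).tolist())
E
```

```text
clock: 0.82
position: [0.3602, -0.2869, 0.3189]
ee_rot: [2.405, 2.021, -0.001]
force: [1.8, 0.1, 0.9]
width: 0.997
clock: 1.48
position: [0.4448, -0.07, 0.3718]
ee_rot: [1.162, 2.918, 0.001]
force: [-0.0, -0.9, 0.1]
width: 1.0
[ 0.4443641  -0.07147835  0.37141896] [ 0.57247045  0.10352987 -0.57866503  1.72269246  0.05823586  1.33239749
  0.8022884 ] [-0.47410105  0.28223359 -0.82665247]
[[0.683, 0.707, 0.186, 0.394], [0.731, -0.66, -0.173, -0.024], [0.0, 0.254, -0.967, 0.512], [0.0, 0.0, 0.0, 1.0]]
```

```bash
python3 -m crank '[[1,0.016,0.038,0,0.117],[1,0.016,0.038,0,0.117],[1,0.016,0.038,0,0.117],[1,0.016,0.038,0,0.117],[1,0.016,0.038,0,0.117],[1,0.016,0.038,0,0.117],[1,0.016,0.038,0,0.117],[1,0.016,0.038,0,0.117]]'; python3 -m crank '[[1,0.016,0.038,0,0.117],[1,0.016,0.038,0,0.117],[1,0.016,0.038,0,0.117],[1,0.016,0.038,0,0.117],[1,0.016,0.038,0,0.117],[1,0.016,0.038,0,0.117],[1,0.016,0.038,0,0.117],[1,0,0,0,0]]'
python3 - <<'E'
from h import *
snap('wrist','w2.png');o=arm.observe();print(o['position'],o['joints'],o['force'])
print(np.round(arm.get_calibration('wrist')['extrinsics'],3).tolist())
E
```

```text
clock: 2.2
position: [0.4954, 0.049, 0.3711]
ee_rot: [0.333, -3.123, 0.0]
force: [-0.5, -0.0, 0.3]
width: 0.999
clock: 2.87
position: [0.5404, 0.1575, 0.3706]
ee_rot: [1.608, -2.699, -0.003]
force: [-1.0, -0.3, -1.1]
width: 1.003
[0.54008811 0.15618361 0.37065905] [ 0.27931852  0.40128269 -0.94668951  1.46642905  0.32378096  1.43989895
  1.96675198] [-0.4537013  -0.67727342 -0.03915921]
[[-0.876, 0.467, 0.121, 0.507], [0.483, 0.847, 0.224, 0.097], [0.002, 0.255, -0.967, 0.511], [0.0, 0.0, 0.0, 1.0]]
```

View pics/w2.png

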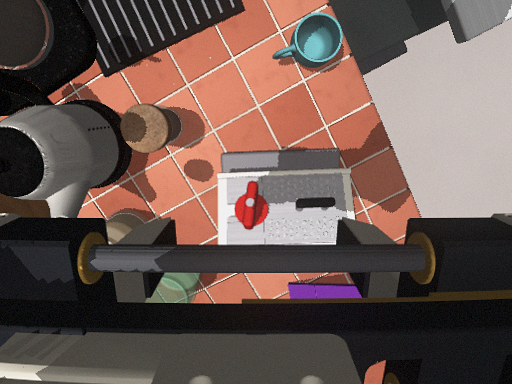

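Run:
```python
import cv2
from h import *
a=cv2.imread('pics/w2.png')[140:250,205:365];cv2.imwrite('pics/w2c.png',cv2.resize(a,None,fx=5,fy=5,interpolation=cv2.INTER_CUBIC))
print('kettle right edge @.2',onz('wrist',(130,150),.15),onz('wrist',(130,150),.02))
C=np.array([.539,.235,.1])
for k,u in {'TL':(220,172),'TR':(352,170)}.items():print(k,onz('wrist',u,.075))
```

```text
kettle right edge @.2 [0.66255908 0.06300778 0.15      ] [0.71847186 0.05060331 0.02      ]
TL [0.59537656 0.14863775 0.075     ]
TR [0.42158961 0.24088561 0.075     ]
```

View pics/w2c.png

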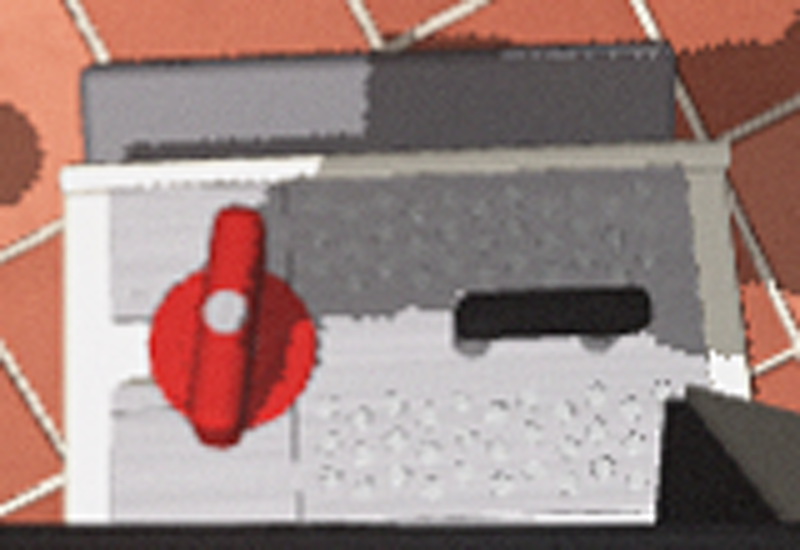

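```bash
cat >> h.py <<'E'
def bed(C,yaw):
    # yaw: direction of bed y in world
    y=np.array([np.cos(yaw),np.sin(yaw),0]);xh=np.cross(y,[0,0,1.]);x=xh*np.cos(np.pi/6)+np.array([0,0,.5]);z=np.cross(x,y)
    return np.array(C,float),np.stack([x,y,z],1)
def onbed(n,px,B,h):
    o,d=ray(n,px);C,R=B;o=R.T@(o-C);d=R.T@d;return o+d*(h-o[2])/d[2]
E
cat > m.py <<'E'
from h import *
p=lambda u,v:(205+u/5,140+v/5)
a=onz('wrist',p(62,172),.074);b=onz('wrist',p(728,148),.074);d=b-a;yaw=np.arctan2(d[1],d[0]);print('edge',a,b,np.linalg.norm(d),np.degrees(yaw))
# front edge mid = C - 62mm*x + 6z
for zz in [0]:
    C0,R=bed([0,0,0],yaw);C=(a+b)/2-R@[-.062,0,.006];print('C',C)
    C[2]=.1
B=bed(C,yaw)
for nm,q,h in [('bar low end',(238,210),.057),('bar hi end',(217,440),.057),('hand L',(457,310),.045),('hand R',(650,305),.045),('hand mid',(553,310),.045),('plate front-left edge',(108,185),.008),('plate fr right',(685,168),.008),('flangeL',(150,340),.016),('flangeR',(318,340),.016),('screw top',(226,312),.057)]:
    print(nm,(onbed('wrist',p(*q),B,h)*1000).round(1))
print('knobgrip world',C+R@[0,-.05,.041],'handle',C+R@[0,.036,.038])
E
python3 m.py
```

```text
edge [0.60083634 0.15001751 0.074     ] [0.422999   0.23964015 0.074     ] 0.19914400820210848 153.25379273332004
C [0.53743201 0.24545669 0.09980385]
bar low end [-32.8 -46.5  57. ]
bar hi end [ 26.9 -53.5  57. ]
hand L [-6.8 10.1 45. ]
hand R [-6.3 61.  45. ]
hand mid [-5.9 35.3 45. ]
plate front-left edge [-56.8 -85.6   8. ]
plate fr right [-55.6  85.3   8. ]
flangeL [ -7.9 -73.2  16. ]
flangeR [ -6.1 -25.8  16. ]
screw top [ -5.8 -50.3  57. ]
knobgrip world [0.57285664 0.20464804 0.13550704] handle [0.49673294 0.24469094 0.13290897]
```

```bash
python3 -m crank '[[1,0.0128,0.0184,-0.075,-0.0175],[1,0.0128,0.0184,-0.075,-0.0175],[1,0.0128,0.0184,-0.075,-0.0175],[1,0.0128,0.0184,-0.075,-0.0175],[1,0.0128,0.0184,-0.075,-0.0175],[1,0.0128,0.0184,-0.075,-0.0175],[1,0,0,0,0],[1,0,0,0,0]]'
python3 - <<'E'
from h import *
snap('wrist','w3.png');o=arm.observe();print(o['position'],o['ee_rot'],o['force'])
a=cv2.imread('pics/w3.png')
for P in [(.5707,.2004,.1355)]: print(proj('wrist',P))
snap('scene','s3.png');snap('side','d3.png')
E
```

```text
clock: 3.58
position: [0.5701, 0.198, 0.1903]
ee_rot: [1.443, -2.787, 0.0]
force: [0.6, 0.3, 0.8]
width: 1.003
[0.5709207  0.19861705 0.19212411] [ 1.44486743e+00 -2.78913065e+00  3.92402446e-04] [-0.41430385  0.00495723  0.48170242]
[[256.36746685 213.26976219]]
```

View pics/w3.png

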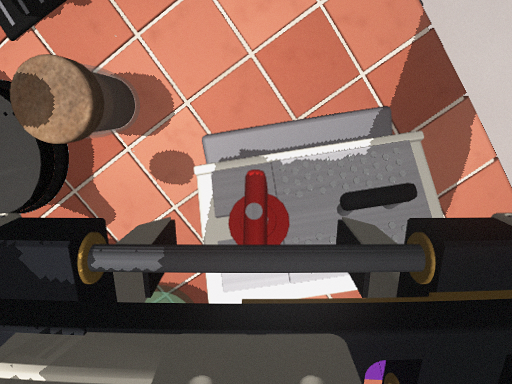

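Run:
```python
import cv2
a=cv2.imread('pics/s3.png')[140:290,150:300];b=cv2.imread('pics/d3.png')[90:200,200:350]
cv2.imwrite('pics/s3c.png',cv2.resize(a,(600,600),interpolation=cv2.INTER_CUBIC));cv2.imwrite('pics/d3c.png',cv2.resize(b,(750,550),interpolation=cv2.INTER_CUBIC))
```

```text
(no output)
```

View pics/s3c.png

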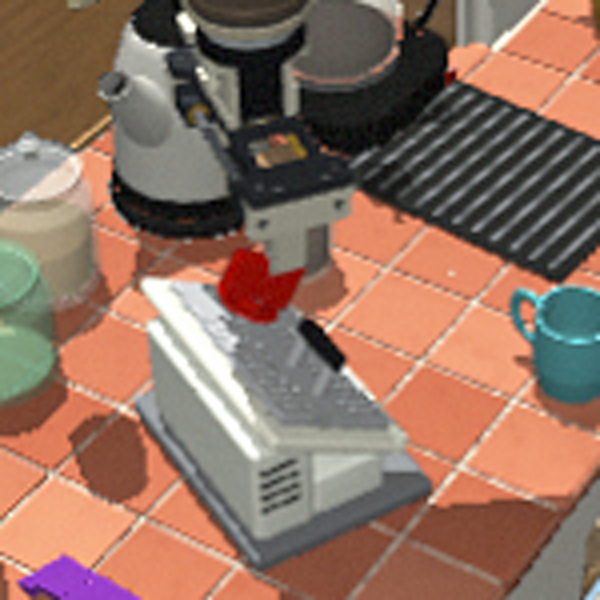

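View pics/d3c.png

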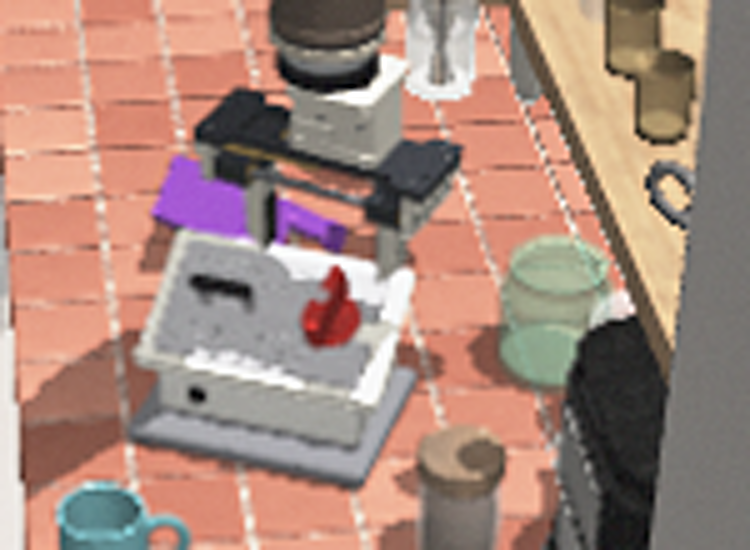

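```bash
python3 -m crank '[[0.55,0,0.0045,0,0],[0.55,0,0,0,0],[0.55,0,0,0,0],[0.55,0,0,-0.03,0],[0.55,0,0,-0.03,0],[0.55,0,0,-0.03,0],[0.55,0,0,-0.03,0],[0.55,0,0,0,0]]' 10
python3 - <<'E'
from h import *
snap('wrist','w4.png');snap('side','d4.png');o=arm.observe();print(o['position'],o['ee_rot'],o['force'],o['width'])
b=cv2.imread('pics/d4.png')[90:200,200:350]
cv2.imwrite('pics/d4c.png',cv2.resize(b,(750,550),interpolation=cv2.INTER_CUBIC))
E
```

```text
clock: 4.4
position: [0.5693, 0.2001, 0.1397]
ee_rot: [1.446, -2.783, -0.001]
force: [-0.0, -0.5, 0.4]
width: 0.553
[0.57036034 0.20103289 0.14230833] [ 1.44790580e+00 -2.78594960e+00 -8.26522115e-04] [ 0.61902661 -0.06377333  0.34659244] 0.5480454048107495
```

View pics/w4.png

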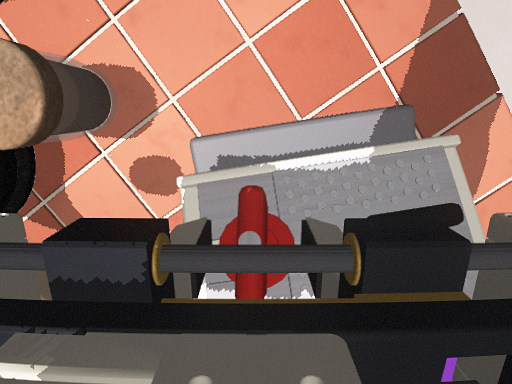

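View pics/d4c.png

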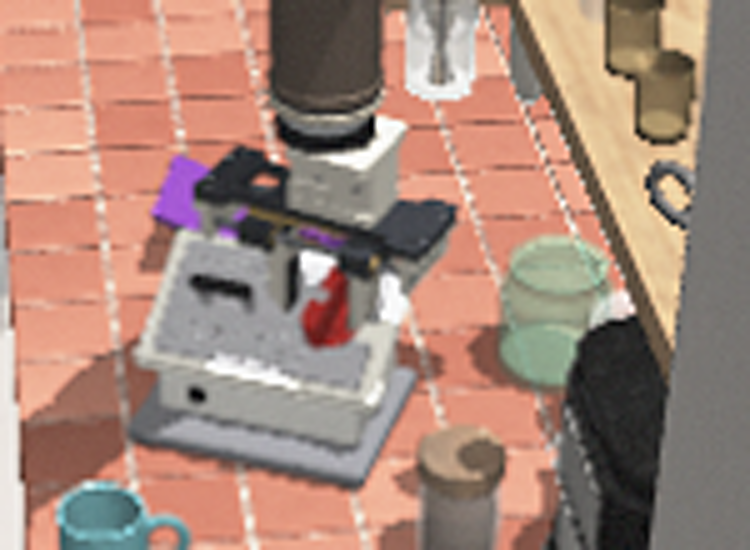

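```bash
python3 -m crank '[[0.25,0,0,0,0],[0.25,0,0,0,0],[0.25,0,0,0,0],[0.25,0,0,0,0],[0.25,0,0,0,-0.08],[0.25,0,0,0,-0.08],[0.25,0,0,0,-0.08],[0.25,0,0,0,-0.08]]' 20
python3 - <<'E'
from h import *
o=arm.observe();print(o['position'],o['ee_rot'],o['force'],o['ft_torque'],o['width'])
E
python3 -m crank '[[0.25,0,0,0,-0.08],[0.25,0,0,0,-0.08],[0.25,0,0,0,-0.08],[0.25,0,0,0,-0.08],[0.25,0,0,0,-0.08],[0.25,0,0,0,-0.08],[0.25,0,0,0,0],[0.25,0,0,0,0]]' 20
python3 - <<'E'
from h import *
snap('wrist','w5.png');o=arm.observe();print(o['position'],o['ee_rot'],o['force'],o['ft_torque'],o['width'])
E
```

```text
clock: 5.17
position: [0.5718, 0.2011, 0.1438]
ee_rot: [-0.956, 2.99, -0.0]
force: [5.6, -1.6, -1.5]
width: 0.25
[0.57183767 0.20109495 0.14384087] [-9.55867411e-01  2.99049347e+00 -2.75818275e-04] [ 5.58137285 -1.57534528 -1.4817835 ] [ 0.09478908 -1.13972918  0.01732179] 0.25023307855084337
clock: 5.83
position: [0.5727, 0.1992, 0.1451]
ee_rot: [-0.185, 3.132, -0.004]
force: [1.4, -8.3, 12.3]
width: 0.26
[0.57273315 0.19920309 0.1450591 ] [-0.18612371  3.13248305 -0.00391677] [ 0.22954297 -9.76011984 11.91279702] [-1.14472462 -0.20188791  0.31840259] 0.25880946678877
```

View pics/w5.png

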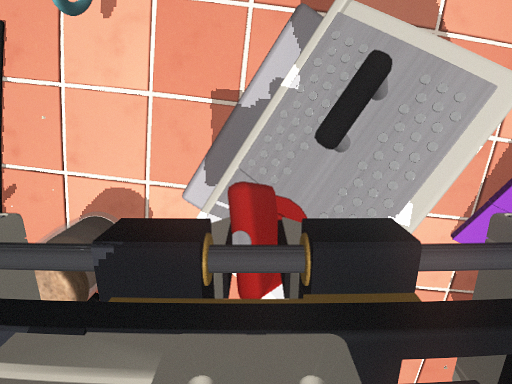

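```bash
python3 -m crank '[[0.28,0,-0.004,0.005,-0.08],[0.28,0,-0.004,0.005,-0.08],[0.28,0,0,0.002,-0.08],[0.28,0,0,0.002,-0.08],[0.28,0,0,0.002,-0.08],[0.28,0,0,0.002,-0.08],[0.28,0,0,0,-0.08],[0.28,0,0,0,-0.08]]' 20
python3 - <<'E'
from h import *
snap('wrist','w6.png');o=arm.observe();print(o['position'],o['ee_rot'],o['force'],o['ft_torque'],o['width'])
E
```

```text
clock: 6.55
position: [0.571, 0.1957, 0.1505]
ee_rot: [0.86, 3.021, -0.005]
force: [-0.9, -7.8, 4.3]
width: 0.277
[0.57101858 0.19555551 0.1506814 ] [ 0.87004344  3.0179486  -0.00496091] [-1.44318634 -7.10032119  1.50810635] [-1.31682449  0.05236854  0.20139858] 0.2781671384445243
```

View pics/w6.png

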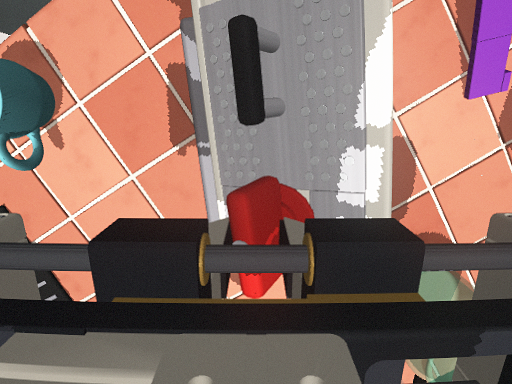

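```bash
python3 -m crank '[[0.28,0,-0.002,0.002,-0.08],[0.28,0,-0.002,0.002,-0.08],[0.28,0,0,0.002,-0.08],[0.28,0,0,0.002,-0.08],[0.28,0,0,0.001,-0.08],[0.28,0,0,0,-0.08],[0.28,0,0,0,-0.08],[0.28,0,0,0,-0.08]]' 20
python3 - <<'E'
from h import *
snap('wrist','w7.png');o=arm.observe();print(o['position'],o['ee_rot'],o['force'],o['ft_torque'],o['width'])
E
```

```text
clock: 7.27
position: [0.5705, 0.1918, 0.1542]
ee_rot: [1.807, 2.568, -0.009]
force: [-5.1, -13.8, 8.2]
width: 0.281
[0.57036885 0.19182045 0.15427827] [ 1.81524219  2.56181391 -0.00944134] [ -4.31312752 -13.5434264    7.44095454] [-2.77657604  0.82645905  0.24766892] 0.27799025709651004
```

View pics/w7.png

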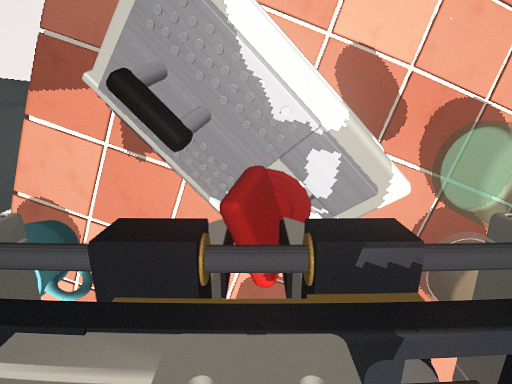

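```bash
python3 -m crank '[[0.28,0,-0.001,0.002,-0.08],[0.28,0,-0.001,0.002,-0.08],[0.28,0,0,0.002,-0.08],[0.28,0,0,0.001,-0.08],[0.28,0,0,0,-0.08],[0.28,0,0,0,0],[0.28,0,0,0,0.04],[0.45,0,0,0,0.04]]' 20
python3 -m crank '[[0.5,0,0,0,0],[0.5,0,0,0,0],[0.5,0,0,0.06,0],[0.5,0,0,0.09,0],[0.6,0,0,0.09,0.1],[0.6,-0.03,0,0.09,0.1],[0.7,-0.04,-0.02,0.08,0.1],[0.7,-0.02,-0.02,0,0.1]]' 20
python3 - <<'E'
from h import *
snap('wrist','w8.png');snap('side','d8.png');snap('scene','s8.png');o=arm.observe();print(o['position'],o['ee_rot'],o['force'],o['ft_torque'],o['width'],o['joints'])
E
```

```text
clock: 7.98
position: [0.5694, 0.1935, 0.1564]
ee_rot: [2.203, 2.24, -0.007]
force: [-0.5, -1.6, 0.2]
width: 0.315
clock: 8.65
position: [0.536, 0.1822, 0.3283]
ee_rot: [1.679, 2.648, 0.015]
force: [0.7, 0.3, 1.2]
width: 0.683
[0.53496356 0.17948842 0.32167284] [1.69428848e+00 2.64421215e+00 2.39390876e-03] [ 0.73439102  0.24545254 -0.33233745] [-0.02712275 -0.15307514  0.01444473] 0.700230121857332 [-0.20055741  0.30099447 -0.28896364  1.58701305  0.08894964  1.26461255
 -0.07281123]
```

View pics/w8.png

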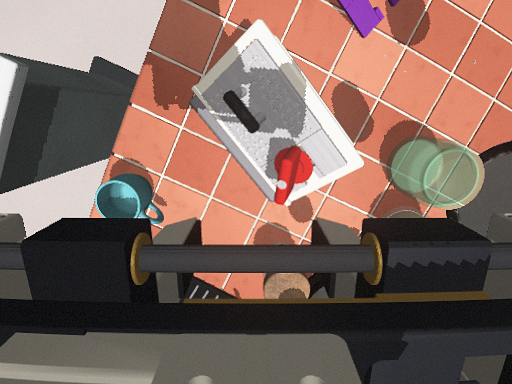

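Run:
```python
from h import *
a=cv2.imread('pics/w8.png')[10:215,180:375];cv2.imwrite('pics/w8c.png',cv2.resize(a,None,fx=2.9,fy=2.9,interpolation=cv2.INTER_CUBIC))
B=bed([.5352,.2412,.1],np.radians(153.2))
for nm,q,h in [('barA',(300,151),.064),('barB',(281,200),.064),('hA',(229,94),.045),('hB',(255,129),.045),('screw',(282,185),.065)]:
  print(nm,(onbed('wrist',q,B,h)*1e3).round(1))
```

```text
barA [ 35.4 -29.2  64. ]
barB [-19.6 -65.1  64. ]
hA [ 0.2 57.7 45. ]
hB [-1.3 12.8 45. ]
screw [ -5.3 -50.2  65. ]
```

View pics/w8c.png

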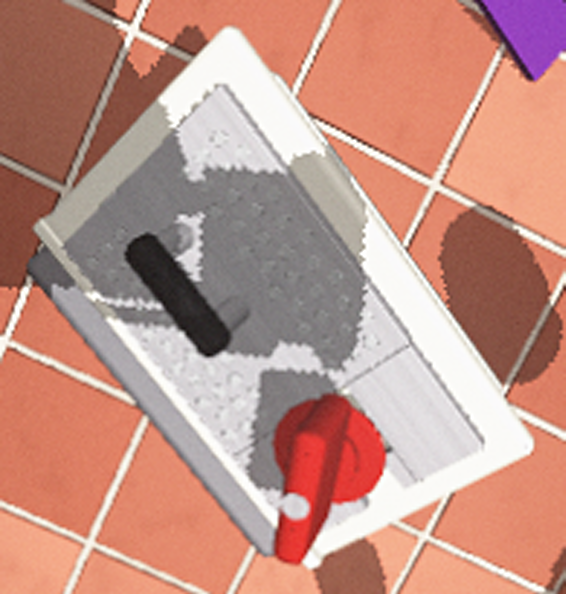

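Knob is now at about 2.5 rad, so it is loose, and clockwise gave freely. Now the handle: I'll grip its two level end faces with the jaws along bed y.

```bash
python3 -m crank '[[0.75,-0.0127,0.019,-0.0375,-0.107],[0.75,-0.0127,0.019,-0.0375,-0.107],[0.75,-0.0127,0.019,-0.0375,-0.107],[0.75,-0.0127,0.019,-0.0375,-0.107],[0.75,-0.0127,0.019,-0.0375,-0.107],[0.75,-0.0127,0.019,-0.0375,-0.107],[0.75,-0.0127,0.019,-0.0375,-0.107],[0.75,-0.0127,0.019,-0.0375,-0.107]]' 20
python3 -m crank '[[0.75,0,0,0,0],[0.75,0,0,0,0],[0.75,0,0,0,0],[0.75,0,0,0,0],[0.75,0,0,0,0],[0.75,0,0,0,0],[0.75,0,0,0,0],[0.75,0,0,0,0]]' 20
python3 - <<'E'
from h import *
snap('wrist','w9.png');o=arm.observe();print(o['position'],o['ee_rot'],o['force'],o['width'])
r=o['ee_rot'];print('yaw',np.degrees(2*np.arctan2(r[1],r[0]))-90, proj('wrist',(.4945,.2405,.1329)))
B=bed([.5352,.2412,.1],np.radians(153.2))
E
```

```text
clock: 9.47
position: [0.4938, 0.2411, 0.1987]
ee_rot: [-2.679, -1.641, 0.003]
force: [-1.1, 0.7, 0.1]
width: 0.752
clock: 10.13
position: [0.4945, 0.2402, 0.2012]
ee_rot: [2.671, 1.654, 0.001]
force: [-1.3, -0.7, 0.4]
width: 0.753
[0.49439691 0.24021807 0.20117262] [2.67085852e+00 1.65398092e+00 6.54278289e-04] [-0.24997782 -0.63232447  0.50127382] 0.7524298462300982
yaw -26.462669599891314 [[257.14272274 208.17201381]]
```

View pics/w9.png

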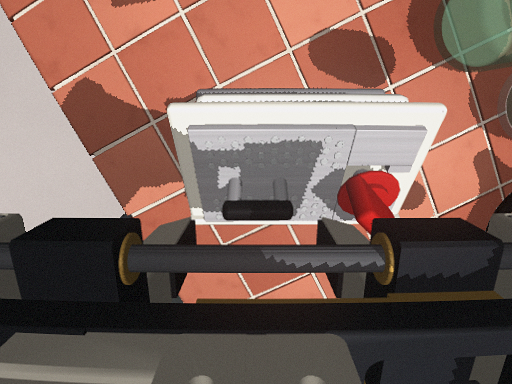

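```bash
python3 -m crank '[[0.75,0,0,-0.03,0],[0.75,0,0,-0.03,0],[0.75,0,0,-0.03,0],[0.75,0,0,-0.03,0],[0.75,0,0,-0.03,0],[0.75,0,0,-0.025,0],[0.75,0,0,0,0],[0.75,0,0,0,0]]' 20
python3 -m crank '[[0.4,0,0,0,0],[0.4,0,0,0,0],[0.4,0,0,0,0],[0.4,0,0,0,0],[0.4,0,0,0,0],[0.4,0,0,0,0],[0.4,0,0,0,0],[0.4,0,0,0,0]]' 20
python3 - <<'E'
from h import *
snap('wrist','w10.png');snap('side','d10.png');o=arm.observe();print(o['position'],o['ee_rot'],o['force'],o['width'])
b=cv2.imread('pics/d10.png')[90:200,200:350]
cv2.imwrite('pics/d10c.png',cv2.resize(b,(750,550),interpolation=cv2.INTER_CUBIC))
E
```

```text
clock: 10.85
position: [0.494, 0.2403, 0.1307]
ee_rot: [-2.671, -1.654, 0.001]
force: [-0.0, 0.2, -0.1]
width: 0.75
clock: 11.52
position: [0.4947, 0.2406, 0.1316]
ee_rot: [2.671, 1.654, 0.002]
force: [-1.3, -0.3, 7.1]
width: 0.568
[0.49470458 0.24055115 0.13161079] [2.67064899e+00 1.65404469e+00 2.03425055e-03] [ 0.20013748 -1.14001107  6.65559245] 0.5626042701160084
```

View pics/d10c.png

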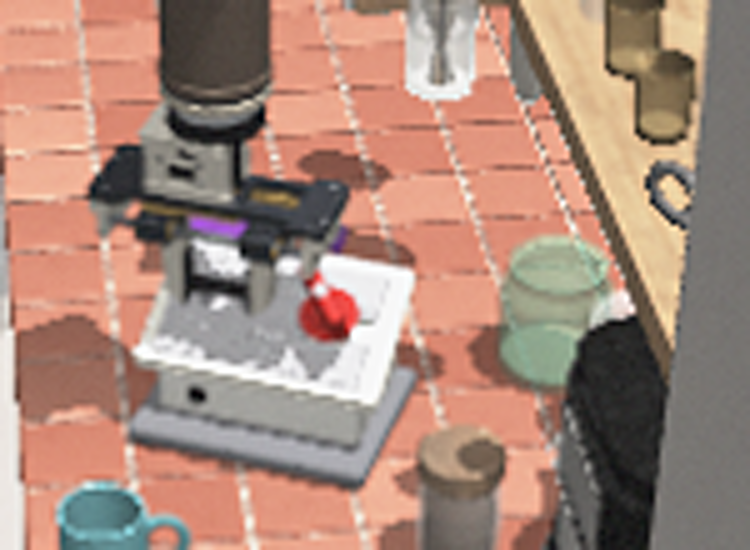

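View pics/w10.png

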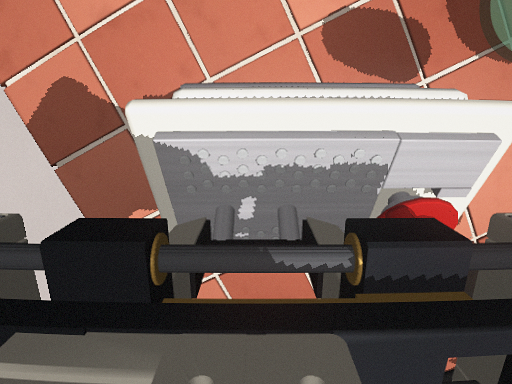

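```bash
python3 -m crank '[[0.4,0,0,0.002,0],[0.4,-0.012,0.006,0,0],[0.4,-0.0223,0.0113,0,0],[0.4,-0.0223,0.0113,0,0],[0.4,-0.0223,0.0113,0,0],[0.4,-0.0223,0.0113,0,0],[0.4,0,0,0,0],[0.4,0,0,0,0]]' 20
python3 - <<'E'
from h import *
snap('wrist','w11.png');o=arm.observe();print(o['position'],o['ee_rot'],o['force'],o['width'])
E
```

```text
clock: 12.28
position: [0.4519, 0.2616, 0.1318]
ee_rot: [-2.669, -1.657, 0.002]
force: [-2.6, 1.1, 1.3]
width: 0.563
[0.4526985  0.26120091 0.13173807] [-2.66946692e+00 -1.65567721e+00  1.62177046e-03] [-2.91520197 -0.18187321  2.16059003] 0.5639670019721021
```

View pics/w11.png

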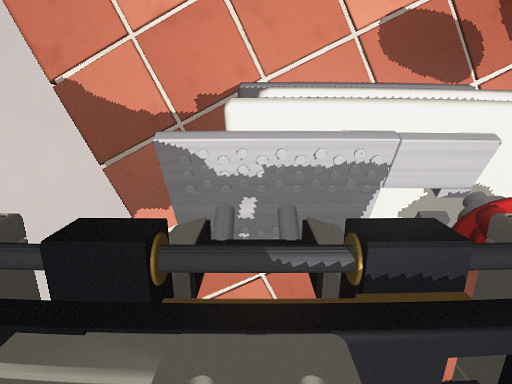

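```bash
python3 -m crank '[[0.4,-0.0223,0.0113,0,0],[0.4,-0.0223,0.0113,0,0],[0.4,-0.0223,0.0113,0,0],[0.4,-0.0223,0.0113,0,0],[0.4,0,0,0,0],[0.4,0,0,0,0],[0.4,0,0,0.015,0],[0.4,0,0,0.03,0]]' 30
python3 -m crank '[[0.4,0,0,0.04,0],[0.4,0,0,0.05,0],[0.4,0,0,0.05,0],[0.4,0,0,0.05,0],[0.4,0,0,0.05,0],[0.4,0,0,0.05,0],[0.4,0,0,0,0],[0.4,0,0,0,0]]' 30
python3 - <<'E'
from h import *
snap('wrist','w12.png');snap('side','d12.png');snap('scene','s12.png');o=arm.observe();print(o['position'],o['ee_rot'],o['force'],o['ft_torque'],o['width'],o['joints'])
b=cv2.imread('pics/d12.png')[60:240,170:350]
cv2.imwrite('pics/d12c.png',cv2.resize(b,(600,600),interpolation=cv2.INTER_CUBIC))
E
```

```text
clock: 13.0
position: [0.4173, 0.2785, 0.149]
ee_rot: [2.67, 1.655, -0.004]
force: [-0.5, -0.3, -2.7]
width: 0.561
clock: 13.67
position: [0.4186, 0.2793, 0.2664]
ee_rot: [-2.671, -1.654, -0.004]
force: [0.8, 0.1, -2.6]
width: 0.562
[0.41752731 0.27846173 0.26444187] [ 2.67061567  1.65417915 -0.00331207] [ 0.83261952 -0.06905864 -2.4065963 ] [-0.04590977 -0.00655123 -0.04971666] 0.5616484656231328 [-0.54916048  0.22896947 -0.17654922  1.82340432  0.04465638  1.09517387
 -1.20340793]
```

View pics/w12.png

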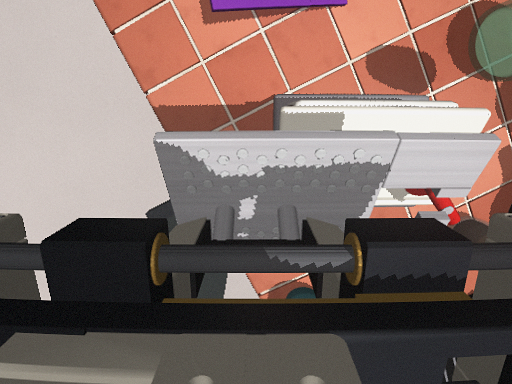

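View pics/d12c.png

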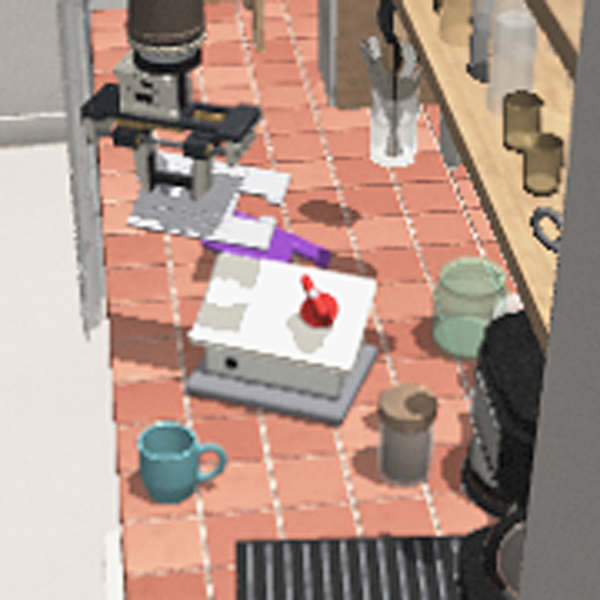

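View pics/s12.png

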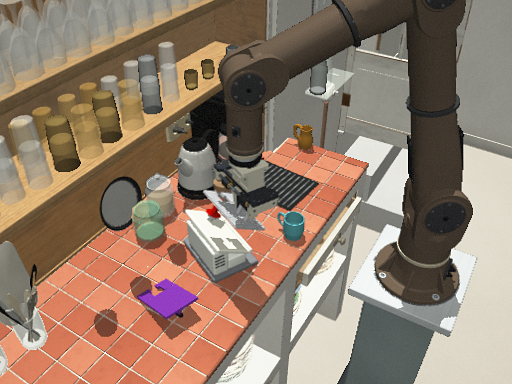

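```bash
python3 -m crank '[[0.4,0.008,-0.035,0,0.011],[0.4,0.0165,-0.071,0,0.0221],[0.4,0.0165,-0.071,0,0.0221],[0.4,0.0165,-0.071,0,0.0221],[0.4,0.0165,-0.071,0,0.0221],[0.4,0.0165,-0.071,0,0.0221],[0.4,0.0165,-0.071,0,0.0221],[0.4,0.0165,-0.071,0,0.0221]]' 30
python3 -m crank '[[0.4,0.0165,-0.071,0,0.0221],[0.4,0.0165,-0.071,0,0.0221],[0.4,0.0165,-0.071,0,0.0221],[0.4,0.0165,-0.071,0,0.0221],[0.4,0.0165,-0.071,0,0.0221],[0.4,0.0165,-0.071,0,0.0221],[0.4,0.0165,-0.071,0,0.0221],[0.4,0.0165,-0.071,0,0.0221]]' 30
python3 -m crank '[[0.4,0.008,-0.035,-0.02,0.011],[0.4,0,0,-0.04,0],[0.4,0,0,-0.04,0],[0.4,0,0,-0.04,0],[0.4,0,0,-0.02,0],[0.4,0,0,0,0],[0.4,0,0,0,0],[0.4,0,0,0,0]]' 30
python3 - <<'E'
from h import *
snap('wrist','w13.png');snap('side','d13.png');snap('scene','s13.png');o=arm.observe();print(o['position'],o['ee_rot'],o['force'],o['width'],o['joints'])
r=o['ee_rot'];print('yaw',np.degrees(2*np.arctan2(r[1],r[0]))-90)
b=cv2.imread('pics/d13.png')[130:330,190:350]
cv2.imwrite('pics/d13c.png',cv2.resize(b,(480,600),interpolation=cv2.INTER_CUBIC))
b=cv2.imread('pics/s13.png')[110:260,200:360]
cv2.imwrite('pics/s13c.png',cv2.resize(b,(640,600),interpolation=cv2.INTER_CUBIC))
E
```

```text
clock: 14.48
position: [0.467, 0.0646, 0.2646]
ee_rot: [-2.516, -1.881, 0.003]
force: [0.6, -0.2, -2.2]
width: 0.564
clock: 15.15
position: [0.5198, -0.1624, 0.2643]
ee_rot: [-2.33, -2.104, 0.002]
force: [1.1, 0.7, -2.6]
width: 0.564
clock: 15.82
position: [0.5239, -0.1751, 0.2023]
ee_rot: [2.32, 2.117, 0.001]
force: [0.3, 0.0, -1.4]
width: 0.56
[ 0.52398304 -0.17513312  0.20262491] [2.31961672e+00 2.11671375e+00 1.49353722e-03] [ 0.31818272  0.18839202 -3.23898163] 0.5598623813066668 [ 0.16989968  0.35457493  0.07393786  1.8114439  -0.03103168  0.97503275
  0.16521827]
yaw -5.237386326983184
```

View pics/w13.png

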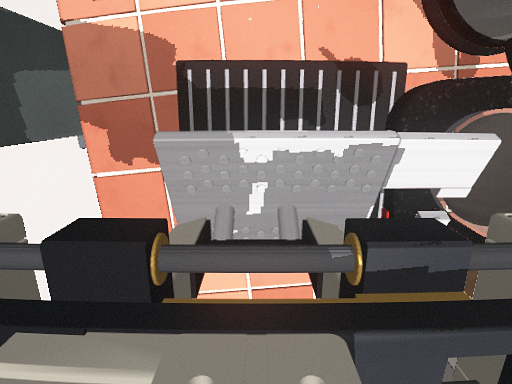

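View pics/d13c.png

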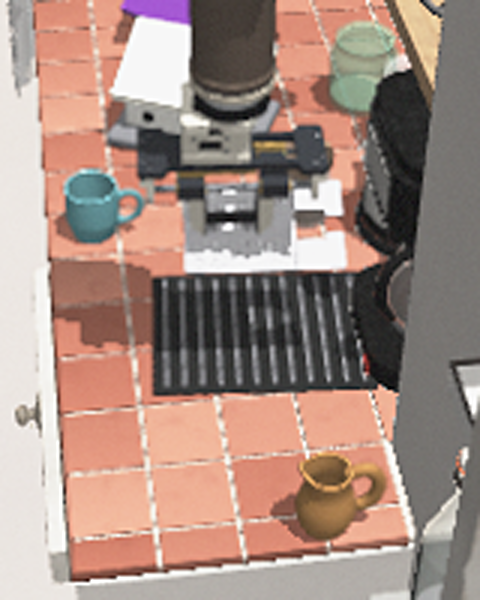

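View pics/s13c.png

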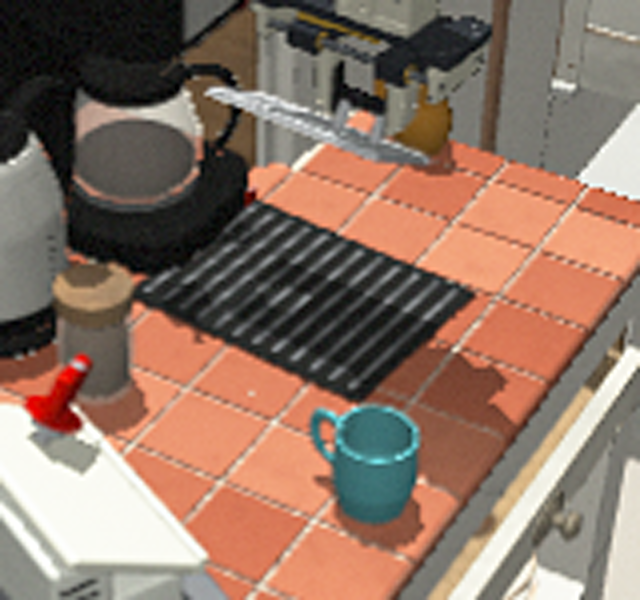

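Run:
```python
from h import *
print('base',onz('side',(311.7,230),.02),onz('side',(308,222),.03))
for z in(.08,.12,.16,.2):print(z,'handle scene',onz('scene',(259,134),z).round(3),'wrist pot',onz('wrist',(400,110),z).round(3), onz('wrist',(385,210),z).round(3))
for q in [(152,277),(355,272),(154,394),(370,388)]:print('mat',onz('side',(190+q[0]/3,130+q[1]/3),.006).round(4))
for q in [(178,62),(406,63)]:print('mat wrist',onz('wrist',q,.006).round(4))
for q in [(135,290),(265,205),(475,293),(357,398)]:print('mat scene',onz('scene',(200+q[0]/4,110+q[1]/4),.006).round(4))
```

```text
base [ 0.69154354 -0.13735223  0.02      ] [ 0.68428274 -0.10608055  0.03      ]
0.08 handle scene [ 0.717 -0.297  0.08 ] wrist pot [ 0.654 -0.115  0.08 ] [ 0.642 -0.206  0.08 ]
0.12 handle scene [ 0.684 -0.241  0.12 ] wrist pot [ 0.635 -0.114  0.12 ] [ 0.625 -0.19   0.12 ]
0.16 handle scene [ 0.651 -0.185  0.16 ] wrist pot [ 0.616 -0.113  0.16 ] [ 0.608 -0.175  0.16 ]
0.2 handle scene [ 0.618 -0.13   0.2  ] wrist pot [ 0.597 -0.111  0.2  ] [ 0.591 -0.16   0.2  ]
mat [ 0.4513 -0.0509  0.006 ]
mat [ 0.6938 -0.0747  0.006 ]
mat [ 0.4344 -0.237   0.006 ]
mat [ 0.6715 -0.2604  0.006 ]
mat wrist [ 0.4525 -0.0471  0.006 ]
mat wrist [ 0.6952 -0.069   0.006 ]
mat scene [ 0.6862 -0.0725  0.006 ]
mat scene [ 0.6545 -0.2474  0.006 ]
mat scene [ 0.4265 -0.228   0.006 ]
mat scene [ 0.4479 -0.0455  0.006 ]
```

```bash
python3 -m crank '[[0.4,-0.01,0,-0.035,0],[0.4,-0.01,0,-0.055,0],[0.4,-0.01,0,-0.055,0],[0.4,-0.0075,0,-0.055,0],[0.4,0,0,-0.055,0],[0.4,0,0,-0.04,0],[0.4,0,0,-0.025,0],[0.4,0,0,-0.01,0]]' 20
python3 -m crank '[[0.4,0,0,0,0],[0.4,0,0,0,0],[0.4,0,0,-0.005,0],[0.4,0,0,-0.005,0],[0.4,0,0,-0.005,0],[0.4,0,0,-0.005,0],[0.4,0,0,0,0],[0.4,0,0,0,0]]' 20
python3 - <<'E'
from h import *
snap('side','d14.png');snap('scene','s14.png');o=arm.observe();print(o['position'],o['ee_rot'],o['force'],o['width'])
b=cv2.imread('pics/d14.png')[130:330,190:350]
c=cv2.imread('pics/s14.png')[110:260,200:360]
cv2.imwrite('pics/ds14c.png',np.hstack([cv2.resize(b,(400,500),interpolation=cv2.INTER_CUBIC),cv2.resize(c,(400,500),interpolation=cv2.INTER_CUBIC)]))
E
```

```text
clock: 16.63
position: [0.5081, -0.1749, 0.0688]
ee_rot: [-2.32, -2.117, 0.001]
force: [-0.6, -0.1, -2.3]
width: 0.564
clock: 17.3
position: [0.5088, -0.1746, 0.0622]
ee_rot: [2.32, 2.118, 0.001]
force: [-1.1, 2.6, 5.2]
width: 0.564
[ 0.50880178 -0.17462118  0.06226195] [2.32015936e+00 2.11778091e+00 1.27832429e-03] [-1.84733352  2.18158368  5.46328394] 0.5661415597644095
```

View pics/ds14c.png

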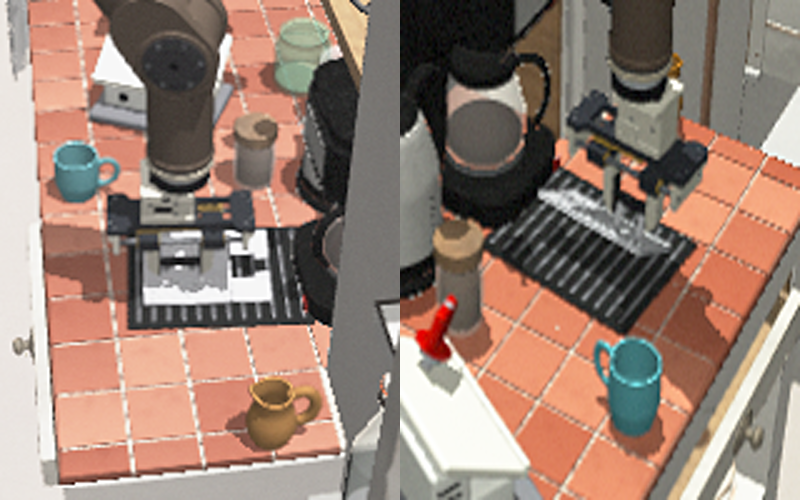

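```bash
python3 -m crank '[[0.4,0,0.008,-0.0042,0],[0.4,0,0.008,-0.0043,0],[0.4,0,0.008,-0.0043,0],[0.4,0,0.0072,-0.0056,0],[0.4,0,0.0072,-0.0056,0],[0.4,0,0.0072,-0.0056,0],[0.4,0,0,0,0],[0.4,0,0,0,0]]' 15
python3 - <<'E'
from h import *
snap('side','d15.png');snap('scene','s15.png');snap('wrist','w15.png');o=arm.observe();print(o['position'],o['ee_rot'],o['force'],o['width'])
b=cv2.imread('pics/d15.png')[130:330,190:350]
c=cv2.imread('pics/s15.png')[110:260,200:360]
cv2.imwrite('pics/ds15c.png',np.hstack([cv2.resize(b,(400,500),interpolation=cv2.INTER_CUBIC),cv2.resize(c,(400,500),interpolation=cv2.INTER_CUBIC)]))
E
```

```text
clock: 18.07
position: [0.508, -0.1566, 0.0495]
ee_rot: [-2.32, -2.117, 0.001]
force: [0.4, -0.0, -0.9]
width: 0.568
[ 0.50782929 -0.15702455  0.04961775] [-2.32056710e+00 -2.11649210e+00  1.32299305e-03] [-0.13149504 -0.23543806 -2.22461967] 0.5646863257051195
```

View pics/ds15c.png

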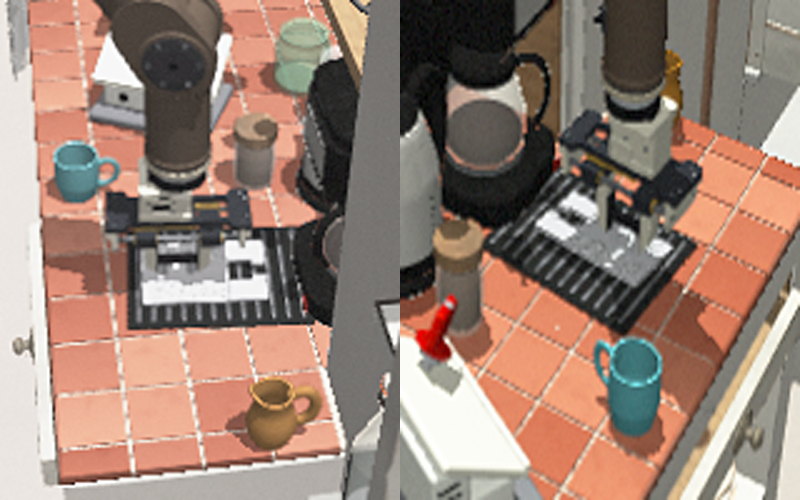

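View pics/w15.png

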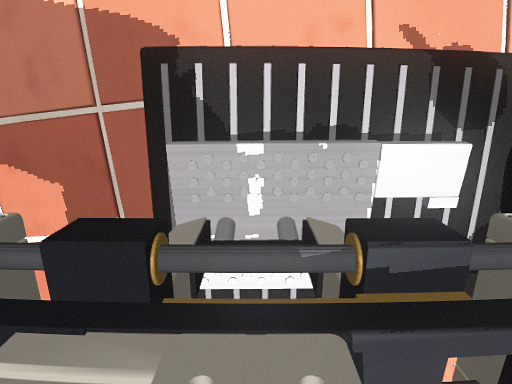

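```bash
python3 -m crank '[[0.4,0,0.004,-0.003,0],[0.4,0,0.004,-0.004,0],[0.4,0,0.004,-0.004,0],[0.4,0,0.002,-0.004,0],[0.4,0,0.001,-0.003,0],[0.4,0,0,-0.001,0],[0.4,0,0,0,0],[0.4,0,0,0,0]]' 12
python3 - <<'E'
from h import *
snap('side','d16.png');snap('scene','s16.png');o=arm.observe();print(o['position'],o['ee_rot'],o['force'],o['width'])
b=cv2.imread('pics/d16.png')[190:260,225:315]
c=cv2.imread('pics/s16.png')[140:220,230:330]
cv2.imwrite('pics/ds16c.png',np.hstack([cv2.resize(b,(400,350),interpolation=cv2.INTER_CUBIC),cv2.resize(c,(400,350),interpolation=cv2.INTER_CUBIC)]))
E
```

```text
clock: 18.88
position: [0.5086, -0.1502, 0.0426]
ee_rot: [-2.32, -2.118, -0.001]
force: [-1.8, 2.9, 5.4]
width: 0.564
[ 0.50853146 -0.15019575  0.04252022] [-2.31975487e+00 -2.11801015e+00 -6.92295032e-04] [-0.45992764  3.01438365  6.26246321] 0.56105575174509
```

View pics/ds16c.png

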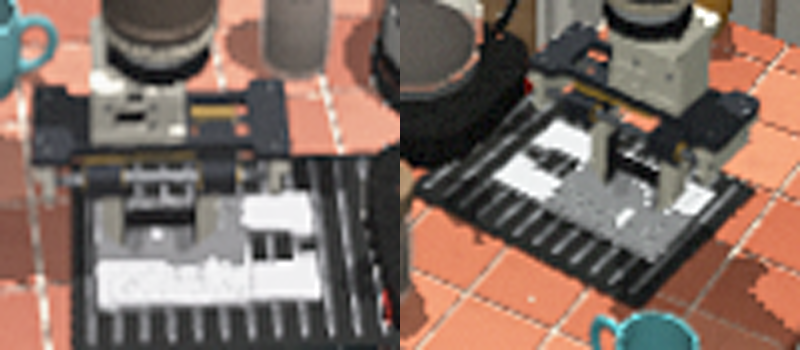

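```bash
python3 -m crank '[[0.4,0,0.001,-0.002,0],[0.4,0,0,-0.001,0],[0.4,0,0,0,0],[0.4,0,0,0,0],[0.4,0,0,0,0],[0.58,0,0,0,0],[0.6,0,0,0,0],[0.65,0,0,0,0]]' 5
python3 -m crank '[[0.75,0,0,0,0],[0.75,0,0,0,0],[0.75,0,0,0,0],[0.75,0,0,0,0],[0.75,0,0,0.02,0],[0.75,0,0,0.06,0],[0.75,0,0,0.08,0],[0.75,0,0,0.08,0]]' 5
python3 -m crank '[[0.75,0,0,0.08,0],[0.75,0,0,0.08,0],[0.75,0,0,0.08,0],[0.75,0,0,0.08,0],[0.75,-0.05,0,0.05,0],[0.75,-0.08,-0.05,0,0],[0.75,-0.03,-0.02,0,0],[0.75,0,0,0,0]]' 5
python3 - <<'E'
from h import *
snap('wrist','w17.png');snap('side','d17.png');snap('scene','s17.png');o=arm.observe();print(o['position'],o['force'],o['width'])
b=cv2.imread('pics/d17.png')[130:310,190:340]
c=cv2.imread('pics/s17.png')[110:270,180:340]
cv2.imwrite('pics/ds17c.png',np.hstack([cv2.resize(b,(400,480),interpolation=cv2.INTER_CUBIC),cv2.resize(c,(400,480),interpolation=cv2.INTER_CUBIC)]))
E
```

```text
clock: 19.65
position: [0.5085, -0.1505, 0.041]
ee_rot: [2.321, 2.117, -0.0]
force: [0.2, -0.4, -0.1]
width: 0.629
clock: 20.32
position: [0.5077, -0.1503, 0.1383]
ee_rot: [-2.32, -2.117, 0.002]
force: [0.1, -0.9, 0.2]
width: 0.75
clock: 20.98
position: [0.4413, -0.1809, 0.2861]
ee_rot: [2.325, 2.112, -0.001]
force: [-1.0, -0.2, 0.1]
width: 0.749
[ 0.4447026  -0.17807463  0.28525084] [-0.42362271  0.58529234  0.5925345 ] 0.7484541795773133
```

View pics/ds17c.png

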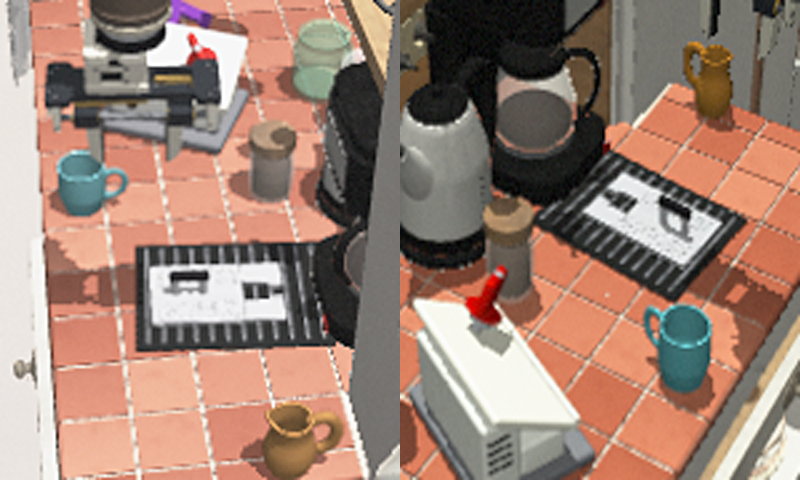

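View pics/w17.png

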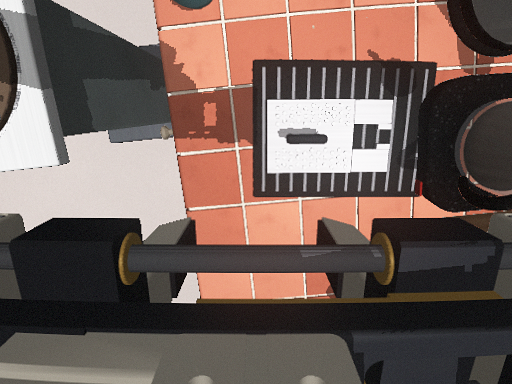

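Run:
```python
from h import *
P=[onz('wrist',q,.014) for q in [(267,99),(393,99),(391,172),(267,173)]]
M=[onz('wrist',q,.006) for q in [(253,60),(435,62),(254,195)]]
for p in P+M:print(p.round(4))
print('ctr',np.mean(P,0),'size',np.linalg.norm(P[1]-P[0]),np.linalg.norm(P[3]-P[0]),'mat ctr',(M[1]+M[2])/2)
print('mug',onz('side',(190+80/2.667,130+210/2.667),0),'jar',onz('side',(190+272/2.667,130+197/2.667),0))
arm.sign_off()
```

```text
[ 0.4667 -0.0941  0.014 ]
[ 0.6351 -0.1082  0.014 ]
[ 0.6338 -0.2082  0.014 ]
[ 0.4584 -0.1937  0.014 ]
[ 0.4529 -0.0425  0.006 ]
[ 0.6962 -0.0641  0.006 ]
[ 0.437  -0.2262  0.006 ]
ctr [ 0.54848003 -0.15104276  0.014     ] size 0.1689722140885567 0.09999312210358327 mat ctr [ 0.56658272 -0.14513877  0.006     ]
mug [0.38286331 0.03858577 0.        ] jar [0.65357417 0.03024363 0.        ]
the job is handed in; nothing more can be done
```

The grating plate is off the grater and lying flat on the draining mat, handle up. I handed the job in at about 21 s of the 72 s; no verdict is reported.

- **Knob:** I straddled it with the fingers and turned it clockwise. It gave that way, with contact forces up to about 16 N. I left it at about 2.5 rad, estimated from the bar's direction in one wrist picture, so it is loose but not at its end stop.
- **Slide:** I held the plate by the ends of its handle and slid it about 87 mm sideways off the screw. It came off without catching, and I then lifted and carried it.
- **Setting down:** I touched the lower edge to the mat first, then let the plate turn flat in the grip before releasing it, so it was not dropped.

The last wrist picture, taken after release, puts the plate's centre about 18 mm (x) and 6 mm (y) from the mat's centre, with all four corners on the mat. Its outline measures 169 x 100 mm against the true 170 x 100 mm, which fits a plate lying flat at mat height.

The mug and coffee jar measure within about 4 mm of where they started. I did not measure the jug again, but it looks unmoved in the pictures. The gripper is clear of everything.

No check failed. Two disagreed slightly: the cameras differed by about 5–10 mm on the mat and bed positions, and the first bed fit was about 6 mm off along the slope, which I corrected before reaching.

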